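Set a twist-lock hold-down on a blank

ROBOT

A 7-joint arm with a two-finger parallel gripper is mounted at the origin on the work surface. World frame = base frame: x ahead of the robot, y to its left, z up, the work surface at z = 0. Lengths are in m, angles in rad, forces in N, time in s.
With the tool pointing down it reaches from about 0.425 to 0.875 m from the base axis. Payload 9.9 kg.
Tool frame: the origin (TCP) lies on the centre line of the jaws, within the pads' length; the fingertips stand 14 mm ahead of it and the grasp point (between the pads) lies 5 mm behind it (bot.tcp_to_tips is the distance from the TCP to the fingertips, in m); z points along the fingers, y is the direction in which the jaws open and shut (so a half turn about z gives the same grasp; the last joint's range is limited). The gripper opens to 85 mm and grips with 20 to 120 N. Pads are 22 mm wide; open, the fingers measure 114 mm over their backs; the gripper's body (76 mm by 85 mm) begins 54 mm behind the grasp point. The pads swing forward as they close: fully open they stand 13 mm farther back than shut.
Start: joints at [-1.314, 0.576, 0.025, 1.437, -0.015, 1.129, -0.057], TCP at [0.226, 0.636, 0.245] pointing down, gripper open.
Joint ranges: [-2.76, 2.76], [-0.34, 2.15], [-1.52, 1.57], [0.19, 2.46], [-1.09, 4.23], [0.17, 1.99], [-2.82, 2.82]. Speed limits (rad/s): [2.22, 2.22, 3.01, 3.01, 3.14, 3.14, 3.14].

INTERFACE

Orientations are given as [roll, pitch, yaw] about the fixed x, y, z axes, in that order (R = Rz(yaw) Ry(pitch) Rx(roll)).
In Python, from plant import bot gives the robot as it stands. The module is installed in compiled form; this text tells all that it offers.
- The arm moves only by the tool jog_arm, never from a script. Its argument "motion" is a list of rows, each a list of 3 entries, a list of its own where there are three numbers: the shift along the tool's x, y, z in cm, then the turn, a rotation vector about the tool's x, y, z in degrees, then the opening, from -1 (shut) to 1 (fully open). A call has 1 to 20 rows; each row shifts and turns the commanded pose from where the row before left it, along the tool's axes as they then stand; what a row does not reach is not made up. A row lasts 1/8 s, in which the tool goes at most 62.5 mm and 10.7 degrees, less where a joint would pass 70% of its speed; a pose out of reach is approached as far as the arm can. A call with a gripper value outside its range is refused whole. The fingers move at their own pace and stop on an object; "grip_force" is the grip in N (left out, the last holds). Time passes only in rows, so rows that do not move let the fingers close. It gives the time, the measured TCP pose, the force and the opening at its end, in the units of the state.
- bot.get_state(): the state, without advancing time (a new reading comes with each control period).
- bot.camera(name): name is "scene" or "top" or "wrist"; returns the picture (384x512x3 uint8, red, green, blue); there is no depth.
- bot.calibration(name): a dict with "fx", "fy", "cx", "cy" (pixels), "extrinsics" (4x4, takes a point from world to camera coordinates). Camera axes: x right, y down, z forward; pixel columns grow to the right and rows downward; lengths in m; the calibration is good to about 2 mm. A picture is of the moment at which its call begins: read the wrist's pose just before it. calibration takes no time and is no camera call; for the wrist camera it gives the pose at the moment of the call.
- bot.hand_in(): hands the job in, once; it reports no verdict.
The state is a dict: "time_s": time; "q": joint angles; "dq": joint speeds; "effort": joint torques, N m; "eef_pos": TCP position; "tcp_rot": TCP orientation; "ft_force": force on the tool from outside, world axes, zero at the start; "ft_torque": the same for the moment, N m; "gripper_width": finger opening in m.
Only numpy, scipy, OpenCV 4.12 (cv2) and the standard library are available. Lean on these libraries where they do the work, as an engineer would, in place of code of your own. Each camera call takes 0.05 s, during which the arm holds its last target.

TASK

Clamp the two-board wood blank under the bench hold-down: twist the red wing handle to unlock the telescoping shaft, let the shaft down under control until its rubber foot presses on the blank with about 10 newtons, and while it presses twist the handle back fully in line with the bridge so that it stays locked. Never let the foot bear on the blank with more than 20 newtons, do not shift the blank or the other things about, and let go at the end.

Things in the scene. Friction and masses are not known exactly. Their poses are not given: they have to be found in the camera images.
- press: bench hold-down, fixed: plywood base 220 (x) x 320 (y) x 15 thick, two dark steel columns 45 x 30 at y = +-140 and a green bridge along y, 50 wide (x), underside 142 and top 168 above the table, with an aluminium sleeve 58 across in its middle, top 180 above the table. Origin: underside of the base, straight under the sleeve's axis; z up, y along the bridge. The sleeve's upright axis is x = y = 0
- plunger (a joint): height of the telescoping shaft in the sleeve, m: 0 = fully up (foot's underside 115 mm above the table), grows as the shaft goes down, at most 0.075. It slides with about 1 N of friction when unlocked; unlocked and let go it drops
- handle (a joint): turn of the shaft and its handle, rad: 0 = wing in line with the bridge (stop, fully locked), grows anticlockwise seen from above to the stop at 1.25. Sprung shoes in the sleeve brake the shaft below about 0.65 (holding about 30 N up or down, resisting the turn with about 0.4 N m); above 0.75 it is free to slide. It stays at the angle where it is left
- handle_grip (a point): the place to grip the red wing handle, on its axis. The wing is an upright plate 14 thick (x of this frame), 50 long (y) and 45 tall, from 28 below this point to 17 above it. Frame turns with the handle, z up. The point is 180 above the foot's underside. Shaft, handle and foot together weigh about 0.32 kg (0.25 to 0.4)
- foot_face (a point): centre of the underside of the rubber foot, a black disc 32 across at the lower end of the shaft; it does not turn with the shaft. It is sprung and gives about 1 mm per 8 N, 5 mm at most; z up
- foot: the same rubber foot, 12 thick; origin at the centre of its underside. Sleeve friction and settling take some 2 to 4.5 N off: a push of 12 N (over the force that carries the unlocked shaft) leaves 7 to 10 N at the foot once locked and let go
- blank: loose wood blank lying on the press's base under the foot: light lower board 94 (x) x 150 (y) x 22, and on it a dark upper board 76 x 110. Rough sawn: its upper face lies between 34 and 46 above the underside, different each time, and is not measured: feel for it. 0.5 kg. Origin: centre of the underside, z up
- sanding_block: bystander: cork block 34 x 70 x 22 lying on the press's base; origin at its underside
- pencil: bystander: yellow carpenter's pencil 100 long, 9 thick, on the press's base; origin at its underside
- mallet: bystander: mallet with black rubber head 56 across and 100 long, wooden handle 240 long towards its -x; origin under the head
- bowl: bystander: turned wooden bowl, 150 across, 55 high; origin under it
- glue: bystander: yellow bottle 56 across, 150 high; origin under it
- tape: bystander: brown tape roll 100 across, 24 high; origin under it
- screwdriver: bystander: blue-handled screwdriver 220 long lying along its x
There are look-alikes about, which are no part of the job. Leave any orange look-alike of the blank alone.

How it is judged:
By the outcome, as a careful person would: the job done as asked, in the order asked, and still so for the second after the job is handed in, with the robot touching nothing.
It also fails if it takes over 48 s, if anything falls off the work surface, if the arm or the gripper's body presses on something with over 40 N, if the wrist force passes 120 N, or if a joint passes its speed limit or range.

## Working session

There is one attempt and no reset: what is moved stays moved. The work goes in short steps, Python scripts to look and compute and a tool call to move; the robot and the scene stay as the last step left them, time stands still between calls to the robot, and variables do not carry over. Pictures are saved under pics/ and viewed, and the job is handed in when it is done.

Besides the shell and the picture viewer there is one more tool, called after ">>>" as name(argument=value, ...) on one line, values as JSON. jog_arm: Moves the arm, as the interface text tells. Its arguments: {"type":"object","properties":{"motion":{"type":"array","items":{"type":"array"}},"grip_force":{"type":"number"}},"required":["motion"]}

```bash
mkdir -p pics; python3 - <<'E'
from plant import bot
import cv2
for n in("scene","top"):
    c=bot.calibration(n);print(n,c)
    cv2.imwrite(f"pics/{n}0.png",cv2.cvtColor(bot.camera(n),cv2.COLOR_RGB2BGR))
print(bot.get_state())
E
```

```text
scene {'fx': 349.60267120446923, 'fy': 349.60267120446923, 'cx': 260.95962870978167, 'cy': 186.90225149756108, 'extrinsics': array([[ 0.24419412,  0.9696504 ,  0.0121381 , -0.11527553],
       [ 0.74663692, -0.18001432, -0.64041249, -0.28317751],
       [-0.6187912 ,  0.16544772, -0.76793522,  1.60436249],
       [ 0.        ,  0.        ,  0.        ,  1.        ]])}
top {'fx': 439.7843480953414, 'fy': 439.7843480953414, 'cx': 257.64141895424353, 'cy': 199.06637935926534, 'extrinsics': array([[-0.00850742, -0.99991544,  0.00983578, -0.01578631],
       [-0.98688434,  0.00681005, -0.1612852 ,  0.56267246],
       [ 0.16120458, -0.0110789 , -0.98685882,  1.40556591],
       [ 0.        ,  0.        ,  0.        ,  1.        ]])}
{'time_s': 0.1, 'q': array([-1.31378566,  0.57638769,  0.02487417,  1.43780271, -0.01501388,
        1.12900857, -0.05648778]), 'dq': array([-0.00036977, -0.00216623,  0.00019595,  0.0002711 ,  0.00026849,
       -0.00174201,  0.00039195]), 'effort': array([ 7.93198269e-03, -7.67299747e+01,  2.25843251e+00, -2.86602706e+01,
        1.58735487e-02,  8.63310794e-03, -2.46867955e-05]), 'eef_pos': array([0.22549593, 0.63582164, 0.24457756]), 'tcp_rot': array([-3.14017316e+00,  7.25157389e-05,  2.80079861e+00]), 'ft_force': array([ 0.52493513, -0.5869008 , -0.23134863]), 'ft_torque': array([-0.01407158, -0.06850963,  0.03280086]), 'gripper_width': 0.08539876157987224}
```

View pics/scene0.png

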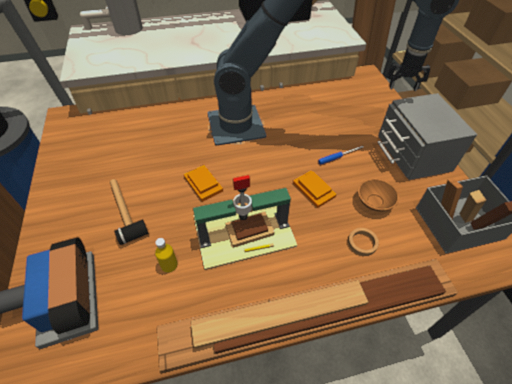

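View pics/top0.png

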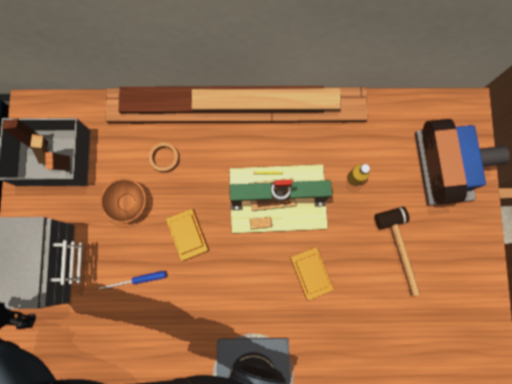

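The press is at about (245,225) in the scene view and (282,198) in the top view. The red wing is at (242,184) scene and (283,183) top. The two orange two-board look-alikes, at top (187,234) and (312,273), are off the press. The real blank is under the green bridge. I'll enlarge crops to confirm this.

```bash
cat > h.py <<'E'
from plant import bot
import cv2, numpy as np
def ray(n,u,v,z,c=None):
    c=c or bot.calibration(n);E=c['extrinsics'];R=E[:3,:3];t=E[:3,3]
    o=-R.T@t;d=R.T@np.array([(u-c['cx'])/c['fx'],(v-c['cy'])/c['fy'],1])
    return o+d*(z-o[2])/d[2]
def proj(n,p):
    c=bot.calibration(n);q=c['extrinsics'][:3,:3]@np.array(p)+c['extrinsics'][:3,3]
    return c['fx']*q[0]/q[2]+c['cx'],c['fy']*q[1]/q[2]+c['cy']
def red(im):
    h=cv2.cvtColor(im,cv2.COLOR_RGB2HSV)
    return (((h[...,0]<6)|(h[...,0]>174))&(h[...,1]>170)&(h[...,2]>110)).astype(np.uint8)
def green(im):
    h=cv2.cvtColor(im,cv2.COLOR_RGB2HSV)
    return ((h[...,0]>60)&(h[...,0]<95)&(h[...,1]>90)).astype(np.uint8)
def big(m):
    n,l,s,c=cv2.connectedComponentsWithStats(m)
    i=1+np.argmax(s[1:,4]);return (l==i).astype(np.uint8),s[i],c[i]
E
python3 - <<'E'
from h import *
t=cv2.cvtColor(cv2.imread("pics/top0.png"),cv2.COLOR_BGR2RGB);s=cv2.cvtColor(cv2.imread("pics/scene0.png"),cv2.COLOR_BGR2RGB)
a=cv2.resize(t[150:250,215:345],None,fx=4,fy=4,interpolation=cv2.INTER_CUBIC)[:, :520]
b=cv2.resize(s[165:275,185:305],None,fx=4,fy=4,interpolation=cv2.INTER_CUBIC)
cv2.imwrite("pics/ca.png",a[...,::-1]);cv2.imwrite("pics/cb.png",b[...,::-1])
for n,im in(("top",t),("scene",s)):
    for f in(red,green):
        m,st,c=big(f(im));r=cv2.minAreaRect(cv2.findContours(m,0,2)[0][0]);print(n,f.__name__,st,c,r)
    
m,_,c=big(red(t));print(ray("top",*c,.30))
m,_,c=big(green(t));r=cv2.minAreaRect(cv2.findContours(m,0,2)[0][0])
bx=cv2.boxPoints(r);print([ray("top",*p,.168).round(4) for p in bx], ray("top",*r[0],.168))
E
```

```text
top red [275 180  17   6  73] [283.09589041 182.42465753] ((283.03961181640625, 182.3960418701172), (4.5771708488464355, 16.11960220336914), 84.2894058227539)Traceback (most recent call last):
  File "<stdin>", line 8, in <module>
  File "h.py", line 18, in big
    i=1+np.argmax(s[1:,4]);return (l==i).astype(np.uint8),s[i],c[i]
        ~~~~~~~~~^^^^^^^^^
    return _wrapfunc(a, 'argmax', axis=axis, out=out, **kwds)
    return bound(*args, **kwds)
ValueError: attempt to get argmax of an empty sequence
```

View pics/ca.png

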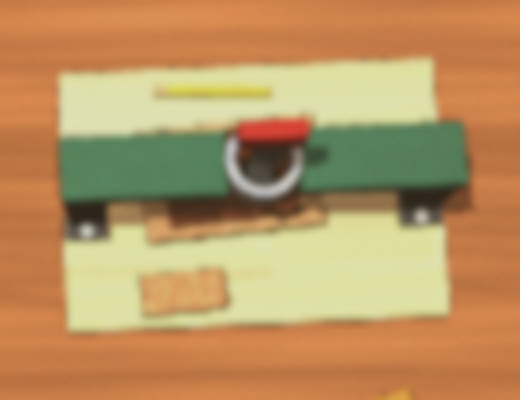

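View pics/cb.png

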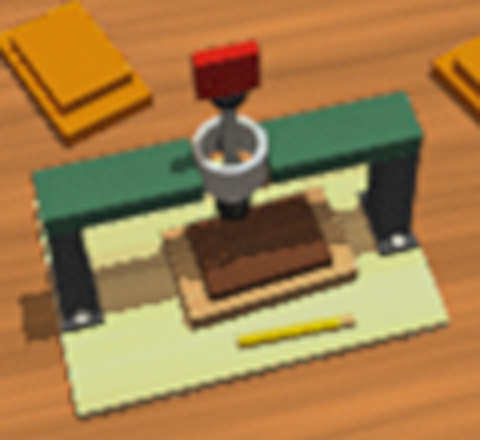

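The crops confirm it: the wing is in line with the bridge (locked), and the dark-on-light blank lies under the foot. The pencil and cork block are on the base. Next I'll measure.

```bash
sed -i 's/(h\[...,0\]>60)&(h\[...,0\]<95)&(h\[...,1\]>90)/(h[...,0]>55)\&(h[...,0]<95)\&(h[...,1]>70)\&(h[...,2]<140)/' h.py
python3 - <<'E'
from h import *
t=cv2.cvtColor(cv2.imread("pics/top0.png"),cv2.COLOR_BGR2RGB);s=cv2.cvtColor(cv2.imread("pics/scene0.png"),cv2.COLOR_BGR2RGB)
for n,im in(("top",t),("scene",s)):
    m,st,c=big(red(im));print(n,"red",st,c)
    if n=="top":
        print("wing",ray(n,*c,.312).round(4))
        # edges of red in finer mask
        r=cv2.minAreaRect(np.argwhere(m)[:,::-1].astype(np.float32));b=cv2.boxPoints(r);print([ray(n,*p,.312)[:2].round(3) for p in b])
    else: print("wing mid(z~.292)",ray(n,*c,.295).round(4))
m=green(t);print(m.sum());m,st,c=big(m);print(st)
r=cv2.minAreaRect(np.argwhere(m)[:,::-1].astype(np.float32));print(r)
b=cv2.boxPoints(r);P=[ray("top",*p,.168)[:2].round(4) for p in b];print(P,np.mean(P,0))
# base plate
h=cv2.cvtColor(t,cv2.COLOR_RGB2HSV);print(h[170,245],h[225,310],t[190,245])
m=((h[...,0]>22)&(h[...,0]<40)&(h[...,2]>190)&(h[...,1]<130)).astype(np.uint8)
m[:150]=0;m[245:]=0;m[:,:215]=0;m[:,345:]=0
r=cv2.minAreaRect(np.argwhere(m)[:,::-1].astype(np.float32));print(r)
b=cv2.boxPoints(r);P=[ray("top",*p,.015)[:2].round(4) for p in b];print(P,np.mean(P,0))
E
```

```text
top red [275 180  17   6  73] [283.09589041 182.42465753]
wing [ 0.5642 -0.0864  0.312 ]
[array([ 0.568, -0.064]), array([ 0.573, -0.107]), array([ 0.56 , -0.108]), array([ 0.556, -0.065])]
scene red [233 175  16   7  59] [240.69491525 178.18644068]
wing mid(z~.292) [ 0.577  -0.0902  0.295 ]
1115
[231 184  41  16 578]
((250.80699157714844, 191.40321350097656), (14.508620262145996, 40.045169830322266), 88.02507019042969)
[array([0.5868, 0.063 ]), array([ 0.5903, -0.0584]), array([ 0.5457, -0.0593]), array([0.5423, 0.0615])] [0.566275 0.0017  ]
[ 30  63 223] [ 31  65 224] [ 86 129  91]
((277.68963623046875, 198.36129760742188), (63.93959426879883, 94.73657989501953), 87.51044464111328)
[array([0.6738, 0.0763]), array([ 0.6863, -0.2472]), array([ 0.4672, -0.2493]), array([0.4559, 0.0666])] [ 0.5708 -0.0884]
```

>>> jog_arm(motion=[[[0,0,-5],[0,0,0],1],[[0,0,-5],[0,0,0],1],[[-4,-4,-0.5],[0,0,0],1],[[-4,-4,-0.5],[0,0,0],1],[[-4,-4,-0.5],[0,0,0],1],[[-4,-4,-0.5],[0,0,0],1],[[-4,-4,-0.5],[0,0,0],1],[[-4,-4,-0.5],[0,0,0],1],[[-4,-4,-0.5],[0,0,0],1],[[-4,-4,-0.5],[0,0,0],1],[[-4,-4,-0.5],[0,0,0],1],[[-4,-4,-0.5],[0,0,0],1],[[-4,-4,-0.5],[0,0,0],1],[[-4,-4,-0.5],[0,0,0],1],[[-4,-4,-0.5],[0,0,0],1],[[-4,-4,-0.5],[0,0,0],1]])

```text
time_s: 2.1
eef_pos: [0.5667, -0.0803, 0.4153]
tcp_rot: [3.141, -0.0, 2.801]
ft_force: [1.4, 0.6, -0.5]
gripper_width: 0.0855
```

>>> jog_arm(motion=[[[0,0,0],[0,0,10],1],[[0,0,0],[0,0,10],1],[[0,0,0],[0,0,10],1],[[0,0,0],[0,0,10],1],[[0,0,0],[0,0,10],1],[[0,0,0],[0,0,10],1],[[0,0,0],[0,0,8.5],1],[[0,0,0],[0,0,0],1]])

```text
time_s: 3.1
eef_pos: [0.5661, -0.0786, 0.4149]
tcp_rot: [-3.141, 0.0, 1.606]
ft_force: [0.2, 0.3, 0.8]
gripper_width: 0.0857
```

```bash
python3 - <<'E'
from h import *
c=bot.calibration("wrist")
im=bot.camera("wrist");cv2.imwrite("pics/w1.png",im[...,::-1]);np.save("w1.npy",im)
t=bot.camera("top");cv2.imwrite("pics/t1.png",t[...,::-1])
s=bot.get_state();print(s['time_s'],s['eef_pos'],s['tcp_rot'],s['q'],s['ft_force'])
m,st,cc=big(red(im));print(st,cc)
r=cv2.minAreaRect(np.argwhere(m)[:,::-1].astype(np.float32));print(r)
b=cv2.boxPoints(r);P=[ray("wrist",*p,.312,c)[:2].round(4) for p in b];print(P,np.mean(P,0))
m=green(im);r=cv2.minAreaRect(np.argwhere(m)[:,::-1].astype(np.float32));b=cv2.boxPoints(r)
P=[ray("wrist",*p,.168,c)[:2].round(4) for p in b];print("green",r,P,np.mean(P,0))
E
```

```text
3.2 [ 0.56618614 -0.0786135   0.41510387] [-3.14117158e+00  2.34696170e-05  1.60895049e+00] [-0.36954209  0.37073209  0.66084103  1.42788058 -0.22670913  1.42025851
  0.33035177] [0.32602499 0.60026616 0.67046986]
[260 166  15  52 750] [266.85066667 191.22666667]
((266.9999694824219, 191.49998474121094), (13.999998092651367, 50.99999237060547), 0.0)
[array([ 0.5654, -0.1015]), array([ 0.5639, -0.0572]), array([ 0.575 , -0.0568]), array([ 0.5772, -0.1011])] [ 0.570375 -0.07915 ]
green ((314.1797790527344, 261.52374267578125), (356.18145751953125, 379.0565185546875), 30.141386032104492) [array([ 0.2634, -0.3864]), array([0.5533, 0.0818]), array([ 0.9641, -0.1106]), array([ 0.828 , -0.8489])] [ 0.6522   -0.316025]
```

View pics/w1.png

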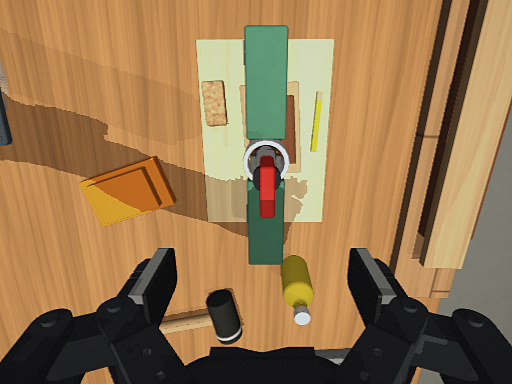

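The wrist view shows the red wing at (267,192), in line with the green bridge, with the sleeve ring at (266,162). I'll enlarge it to get the exact edges.

```bash
python3 - <<'E'
from h import *
im=np.load("w1.npy");c=bot.calibration("wrist");print(c['extrinsics'].round(3))
cr=im[130:240,215:325];cv2.imwrite("pics/w1c.png",cv2.resize(cr,None,fx=5,fy=5,interpolation=cv2.INTER_CUBIC)[...,::-1])
m=green(im);m[:,:200]=0;m[:,340:]=0;m[:20]=0;m[268:]=0
for p in (m[:140],m[180:]):pass
for v in (35,60,90,120,200,230,255):
    u=np.where(m[v])[0];print(v,u.min(),u.max()+1,ray("wrist",(u.min()+u.max()+1)/2,v+.5,.168,c).round(4))
r=red(im)
for v in range(164,222,6):
    u=np.where(r[v])[0]
    if len(u):print(v,u.min(),u.max()+1,ray("wrist",(u.min()+u.max()+1)/2,v+.5,.312,c).round(4),im[v,u].mean(0).round())
E
```

```text
[[ 0.999  0.037 -0.001 -0.563]
 [ 0.036 -0.944  0.328 -0.194]
 [ 0.012 -0.328 -0.945  0.509]
 [ 0.     0.     0.     1.   ]]
35 245 288 [0.5663 0.0553 0.168 ]
60 245 287 [0.5669 0.0294 0.168 ]
90 246 287 [ 0.5688 -0.0034  0.168 ]
120 247 286 [ 0.5703 -0.0384  0.168 ]
200 248 284 [ 0.5741 -0.1436  0.168 ]
230 249 283 [ 0.576  -0.1883  0.168 ]
255 249 283 [ 0.5777 -0.2281  0.168 ]
170 260 275 [ 0.5701 -0.0608  0.312 ] [206.  52.  44.]
176 260 275 [ 0.5703 -0.0658  0.312 ] [205.  50.  42.]
182 260 275 [ 0.5705 -0.0709  0.312 ] [205.  49.  41.]
188 260 275 [ 0.5707 -0.076   0.312 ] [207.  52.  43.]
194 260 275 [ 0.571  -0.0812  0.312 ] [207.  52.  43.]
200 260 274 [ 0.5708 -0.0865  0.312 ] [149.  32.  27.]
206 260 274 [ 0.571  -0.0919  0.312 ] [157.  35.  30.]
212 260 274 [ 0.5712 -0.0973  0.312 ] [156.  34.  28.]
```

View pics/w1c.png

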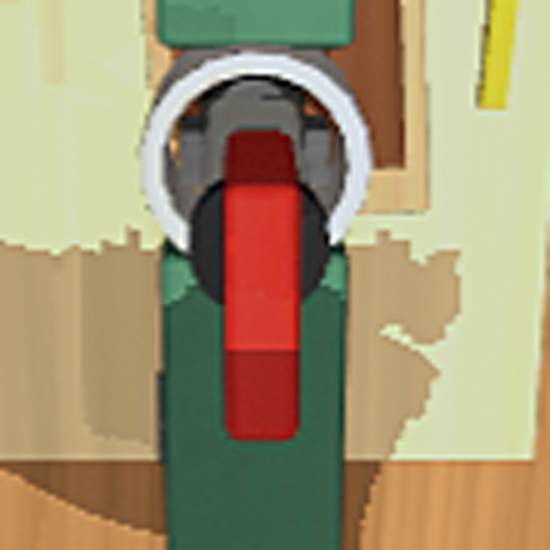

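```bash
python3 - <<'E'
from h import *
c=bot.calibration("wrist");s=cv2.imread("pics/scene0.png")
# wrist top face corners: mid near edge v=167, far edge v=218 ; sleeve ring top centre
for z in (.312,.30,.29,.28,.27,.26):
    a=ray("wrist",267.5,167,z,c);b=ray("wrist",267,218,z,c)
    m=(a+b)/2;print(z,a[:2].round(4),b[:2].round(4),"len",np.linalg.norm(a-b).round(4),"w",(ray("wrist",275,190,z,c)-ray("wrist",260,190,z,c))[0].round(4),"mid",m[:2].round(4),"proj top",np.round(proj("top",m),1),"scene",np.round(proj("scene",m),1))
# sleeve ring outer: crop x 142..372,y 52..~270?
for n,(u,v) in {"L":(215+142/5,130+158/5),"R":(215+372/5,130+158/5)}.items(): print(n,ray("wrist",u,v,.180,c).round(4))
print("sleeve top edge",ray("wrist",266.5,130+52/5,.18,c))
cv2.imwrite("pics/sc.png",cv2.resize(s[165:225,205:285],None,fx=8,fy=8,interpolation=cv2.INTER_CUBIC))
E
```

```text
0.312 [ 0.5699 -0.0579] [ 0.5715 -0.1024] len 0.0445 w 0.0122 mid [ 0.5707 -0.0801] proj top [280.8 180.1] scene [243.5 172. ]
0.3 [ 0.5703 -0.0612] [ 0.5719 -0.108 ] len 0.0468 w 0.0129 mid [ 0.5711 -0.0846] proj top [282.1 180.8] scene [242.1 175.2]
0.29 [ 0.5706 -0.0639] [ 0.5722 -0.1126] len 0.0487 w 0.0134 mid [ 0.5714 -0.0882] proj top [283.2 181.4] scene [241.  177.8]
0.28 [ 0.5709 -0.0666] [ 0.5726 -0.1172] len 0.0506 w 0.0139 mid [ 0.5717 -0.0919] proj top [284.3 182. ] scene [239.9 180.4]
0.27 [ 0.5712 -0.0694] [ 0.573  -0.1219] len 0.0525 w 0.0144 mid [ 0.5721 -0.0956] proj top [285.3 182.6] scene [238.8 182.9]
0.26 [ 0.5714 -0.0721] [ 0.5733 -0.1265] len 0.0545 w 0.015 mid [ 0.5724 -0.0993] proj top [286.4 183.2] scene [237.8 185.4]
L [ 0.5436 -0.0881  0.18  ]
R [ 0.6006 -0.0859  0.18  ]
sleeve top edge [ 0.57110749 -0.06063764  0.18      ]
```

View pics/sc.png

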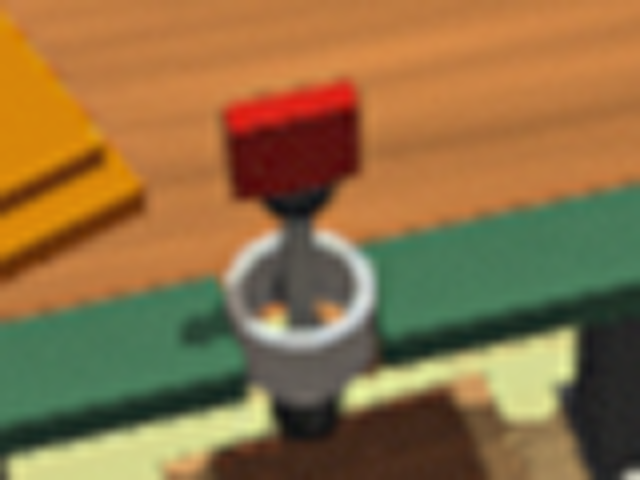

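The three views agree on a wing top at z≈0.288, so the shaft starts about 24 mm down. The axis is at (0.572,-0.088) and the yaw is about 0.039. I'll descend around the wing and shut on it.

>>> jog_arm(motion=[[[-1,0.5,0],[0,0,0],1],[[0,0,3],[0,0,0],1],[[0,0,4],[0,0,0],1],[[0,0,3],[0,0,0],1],[[0,0,2.5],[0,0,0],1],[[0,0,2.4],[0,0,0],1],[[0,0,0],[0,0,0],1],[[0,0,0],[0,0,0],1]])

```text
time_s: 4.2
eef_pos: [0.5721, -0.0893, 0.2672]
tcp_rot: [3.141, 0.0, 1.605]
ft_force: [-0.1, -0.3, 1.3]
gripper_width: 0.0855
```

```bash
python3 - <<'E'
from h import *
im=bot.camera("wrist");cv2.imwrite("pics/w2.png",im[...,::-1])
s=bot.get_state();print(s['time_s'],s['eef_pos'],s['tcp_rot'],s['ft_force'],s['ft_torque'])
E
```

```text
4.25 [ 0.57218422 -0.08920645  0.26743483] [3.13998472e+00 3.60359175e-04 1.60528881e+00] [-0.03017617 -0.08965456  0.01735989] [ 0.02868994 -0.01484674  0.03528343]
```

View pics/w2.png

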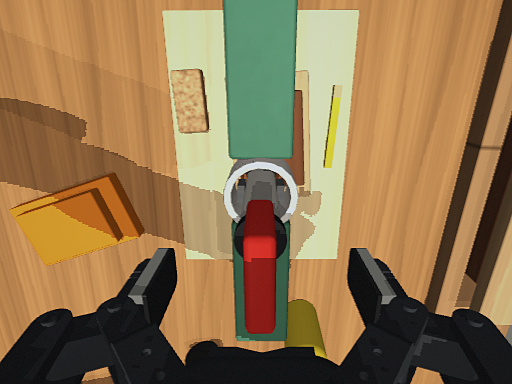

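The wing, at (260,265), is centred between the pads. I'll close the gripper.

>>> jog_arm(motion=[[[0,0,0],[0,0,0],-1],[[0,0,0],[0,0,0],-1],[[0,0,0],[0,0,0],-1],[[0,0,0],[0,0,0],-1],[[0,0,0],[0,0,0],-1],[[0,0,0],[0,0,0],-1],[[0,0,0],[0,0,0],-1],[[0,0,0],[0,0,0],-1]], grip_force=80)

```text
time_s: 5.25
eef_pos: [0.5714, -0.0885, 0.2661]
tcp_rot: [-3.141, -0.0, 1.605]
ft_force: [-0.8, -0.2, -1.6]
gripper_width: 0.013
```

```bash
python3 - <<'E'
from h import *
im=bot.camera("wrist");cv2.imwrite("pics/w3.png",im[...,::-1])
s=bot.get_state();print(s)
E
```

```text
{'time_s': 5.3, 'q': array([-0.322659  ,  0.47376076,  0.61477889,  1.6841289 , -0.30280722,
        1.08085683,  0.41883164]), 'dq': array([ 8.65564323e-05,  1.72745159e-03,  3.55966323e-04, -7.24357646e-04,
       -1.22849944e-03, -1.46583542e-03, -1.64522014e-03]), 'effort': array([ 5.44446206e-02, -6.09356904e+01,  9.84268695e+00, -2.79996890e+01,
        2.61220807e-02, -4.00569476e-01,  8.88591120e-02]), 'eef_pos': array([ 0.57139847, -0.08853597,  0.26616748]), 'tcp_rot': array([-3.14117289e+00, -8.95115027e-05,  1.60524012e+00]), 'ft_force': array([-1.66333502,  0.59706843, -2.22133247]), 'ft_torque': array([ 0.08270541,  0.21792872, -0.04891024]), 'gripper_width': 0.013018795444078126}
```

View pics/w3.png

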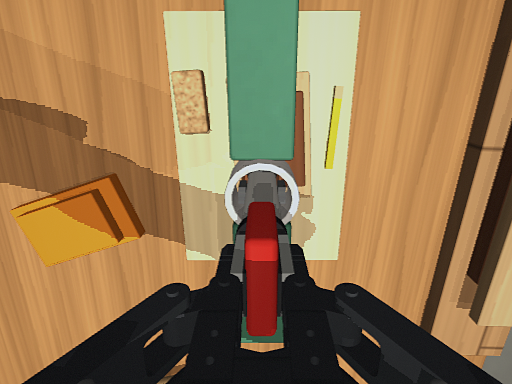

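The wing is gripped: 13 mm opening and only small side forces. I'll unlock it by twisting anticlockwise, which is −tool z.

>>> jog_arm(motion=[[[0,0,0],[0,0,-6],-1],[[0,0,0],[0,0,-6],-1],[[0,0,0],[0,0,-6],-1],[[0,0,0],[0,0,-6],-1],[[0,0,0],[0,0,-6],-1]])

```text
time_s: 5.92
eef_pos: [0.5716, -0.0885, 0.2661]
tcp_rot: [-3.142, -0.0, 2.132]
ft_force: [-0.5, 0.7, -3.4]
gripper_width: 0.0131
```

```bash
cat > st.py <<'E'
from h import *
s=bot.get_state()
for k in('time_s','eef_pos','tcp_rot','ft_force','ft_torque','gripper_width'):print(k,np.round(s[k],4))
E
python3 st.py
```

```text
time_s 5.925
eef_pos [ 0.5716 -0.0885  0.2661]
tcp_rot [-3.1416e+00 -1.0000e-04  2.1322e+00]
ft_force [-0.4571  0.66   -3.4247]
ft_torque [ 0.0996 -0.0179 -0.0295]
gripper_width 0.0131
```

>>> jog_arm(motion=[[[0,0,0],[0,0,-6],-1],[[0,0,0],[0,0,-6],-1],[[0,0,0],[0,0,-6],-1],[[0,0,0],[0,0,-6],-1],[[0,0,0],[0,0,-4],-1],[[0,0,0],[0,0,0],-1],[[0,0,0],[0,0,0],-1],[[0,0,0],[0,0,0],-1]])

```text
time_s: 6.92
eef_pos: [0.5717, -0.0884, 0.2662]
tcp_rot: [3.142, -0.0, 2.617]
ft_force: [-0.8, 1.5, -3.9]
gripper_width: 0.0129
```

```bash
python3 st.py; python3 - <<'E'
from h import *
im=bot.camera("wrist");cv2.imwrite("pics/w4.png",im[...,::-1])
E
```

```text
time_s 6.925
eef_pos [ 0.5717 -0.0884  0.2662]
tcp_rot [ 3.1415 -0.      2.6168]
ft_force [-0.8182  1.4988 -3.8753]
ft_torque [ 0.3526 -0.1764 -0.0183]
gripper_width 0.0129
```

View pics/w4.png

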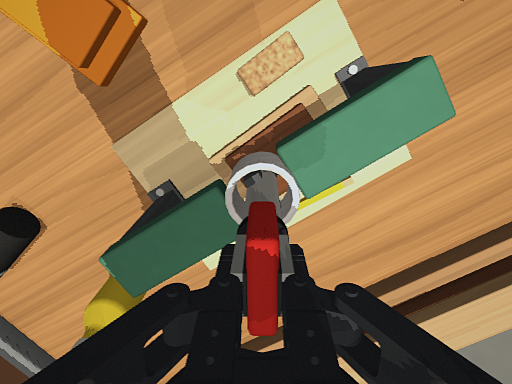

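The handle is unlocked: it turned 1.01 rad with the gripper, and the tool carries about 4 N. I'll lower it through the clear part first.

>>> jog_arm(motion=[[[0,0,0.4],[0,0,0],-1],[[0,0,0.4],[0,0,0],-1],[[0,0,0.4],[0,0,0],-1],[[0,0,0.4],[0,0,0],-1],[[0,0,0.4],[0,0,0],-1],[[0,0,0],[0,0,0],-1],[[0,0,0],[0,0,0],-1]])

```text
time_s: 7.85
eef_pos: [0.5715, -0.0886, 0.2462]
tcp_rot: [-3.141, -0.0, 2.618]
ft_force: [1.4, 0.8, -3.3]
gripper_width: 0.0132
```

```bash
python3 st.py
```

```text
time_s 7.85
eef_pos [ 0.5715 -0.0886  0.2462]
tcp_rot [-3.1415e+00 -2.0000e-04  2.6175e+00]
ft_force [ 1.361   0.7806 -3.2529]
ft_torque [ 0.4663 -0.329  -0.0477]
gripper_width 0.0132
```

>>> jog_arm(motion=[[[0,0,0.15],[0,0,0],-1],[[0,0,0.15],[0,0,0],-1],[[0,0,0.1],[0,0,0],-1],[[0,0,0],[0,0,0],-1]])

```text
time_s: 8.35
eef_pos: [0.5716, -0.0886, 0.2422]
tcp_rot: [-3.142, -0.0, 2.618]
ft_force: [1.0, 2.4, -3.2]
gripper_width: 0.0134
```

```bash
python3 st.py
```

```text
time_s 8.35
eef_pos [ 0.5716 -0.0886  0.2422]
tcp_rot [-3.1415 -0.      2.6176]
ft_force [ 1.0176  2.4478 -3.2063]
ft_torque [ 0.5033 -0.2817 -0.0148]
gripper_width 0.0134
```

>>> jog_arm(motion=[[[0,0,0.1],[0,0,0],-1],[[0,0,0.1],[0,0,0],-1],[[0,0,0.1],[0,0,0],-1],[[0,0,0],[0,0,0],-1]])

```text
time_s: 8.85
eef_pos: [0.5716, -0.0886, 0.2391]
tcp_rot: [-3.142, -0.0, 2.618]
ft_force: [0.7, 1.9, -3.6]
gripper_width: 0.013
```

```bash
cat > avg.py <<'E'
from h import *
import sys
F=[];Z=[]
for i in range(int(sys.argv[1])):
    bot.camera("wrist");s=bot.get_state();F.append(s['ft_force']);Z.append(s['eef_pos'][2])
F=np.array(F);print(round(s['time_s'],2),"F",F.mean(0).round(2),"sd",F.std(0).round(2),"z",np.mean(Z).round(5),s['tcp_rot'].round(3),s['ft_torque'].round(3))
E
python3 avg.py 8
```

```text
9.25 F [ 1.24  0.89 -3.45] sd [0.55 0.44 0.47] z 0.2392 [-3.142 -0.     2.618] [ 0.546 -0.337 -0.106]
```

>>> jog_arm(motion=[[[0,0,0.1],[0,0,0],-1],[[0,0,0],[0,0,0],-1]])

```text
time_s: 9.5
eef_pos: [0.5716, -0.0886, 0.2383]
tcp_rot: [3.142, 0.0, 2.618]
ft_force: [1.3, 2.4, -3.0]
gripper_width: 0.0133
```

>>> jog_arm(motion=[[[0,0,0.1],[0,0,0],-1],[[0,0,0],[0,0,0],-1]])

```text
time_s: 9.75
eef_pos: [0.5716, -0.0886, 0.2372]
tcp_rot: [-3.142, -0.0, 2.618]
ft_force: [1.4, 0.8, -2.6]
gripper_width: 0.0132
```

The carrying force is −3.45 N on average. I'll feel for the blank in 1 mm steps.

>>> jog_arm(motion=[[[0,0,0.1],[0,0,0],-1],[[0,0,0],[0,0,0],-1]])

```text
time_s: 10.0
eef_pos: [0.5716, -0.0886, 0.2362]
tcp_rot: [-3.142, -0.0, 2.618]
ft_force: [1.0, 1.6, -3.3]
gripper_width: 0.0132
```

>>> jog_arm(motion=[[[0,0,0.05],[0,0,0],-1],[[0,0,0],[0,0,0],-1]])

```text
time_s: 10.25
eef_pos: [0.5716, -0.0886, 0.2358]
tcp_rot: [-3.142, -0.0, 2.618]
ft_force: [0.6, 1.7, -2.1]
gripper_width: 0.0129
```

>>> jog_arm(motion=[[[0,0,0.07],[0,0,0],-1],[[0,0,0],[0,0,0],-1]])

```text
time_s: 10.5
eef_pos: [0.5716, -0.0886, 0.235]
tcp_rot: [-3.142, -0.0, 2.618]
ft_force: [0.2, 1.7, -2.3]
gripper_width: 0.013
```

>>> jog_arm(motion=[[[0,0,0.07],[0,0,0],-1],[[0,0,0],[0,0,0],-1]])

```text
time_s: 10.75
eef_pos: [0.5715, -0.0886, 0.2343]
tcp_rot: [-3.142, -0.0, 2.618]
ft_force: [1.1, 1.0, -2.9]
gripper_width: 0.0129
```

>>> jog_arm(motion=[[[0,0,0.08],[0,0,0],-1],[[0,0,0],[0,0,0],-1]])

```text
time_s: 11.0
eef_pos: [0.5716, -0.0886, 0.2335]
tcp_rot: [-3.142, -0.0, 2.618]
ft_force: [0.1, 1.5, -2.3]
gripper_width: 0.0131
```

>>> jog_arm(motion=[[[0,0,0.08],[0,0,0],-1],[[0,0,0],[0,0,0],-1]])

```text
time_s: 11.25
eef_pos: [0.5716, -0.0886, 0.2327]
tcp_rot: [-3.142, -0.0, 2.618]
ft_force: [2.0, 2.0, -2.6]
gripper_width: 0.0132
```

>>> jog_arm(motion=[[[0,0,0.08],[0,0,0],-1],[[0,0,0],[0,0,0],-1]])

```text
time_s: 11.5
eef_pos: [0.5716, -0.0886, 0.2319]
tcp_rot: [-3.142, -0.0, 2.618]
ft_force: [1.4, 1.5, -2.4]
gripper_width: 0.0132
```

>>> jog_arm(motion=[[[0,0,0.08],[0,0,0],-1],[[0,0,0],[0,0,0],-1]])

```text
time_s: 11.75
eef_pos: [0.5715, -0.0886, 0.2311]
tcp_rot: [-3.142, -0.0, 2.618]
ft_force: [1.1, 1.8, -2.2]
gripper_width: 0.0132
```

>>> jog_arm(motion=[[[0,0,0.08],[0,0,0],-1],[[0,0,0],[0,0,0],-1]])

```text
time_s: 12.0
eef_pos: [0.5716, -0.0886, 0.2303]
tcp_rot: [-3.142, -0.0, 2.618]
ft_force: [0.7, 1.4, -2.6]
gripper_width: 0.0127
```

>>> jog_arm(motion=[[[0,0,0.08],[0,0,0],-1],[[0,0,0],[0,0,0],-1]])

```text
time_s: 12.25
eef_pos: [0.5716, -0.0886, 0.2295]
tcp_rot: [-3.142, -0.0, 2.618]
ft_force: [0.8, 2.0, -3.0]
gripper_width: 0.013
```

>>> jog_arm(motion=[[[0,0,0.08],[0,0,0],-1],[[0,0,0],[0,0,0],-1]])

```text
time_s: 12.5
eef_pos: [0.5715, -0.0886, 0.2287]
tcp_rot: [-3.141, -0.0, 2.618]
ft_force: [1.2, 1.6, -3.5]
gripper_width: 0.0131
```

>>> jog_arm(motion=[[[0,0,0.08],[0,0,0],-1],[[0,0,0],[0,0,0],-1]])

```text
time_s: 12.75
eef_pos: [0.5715, -0.0886, 0.2279]
tcp_rot: [-3.142, -0.0, 2.618]
ft_force: [1.0, 1.0, -1.7]
gripper_width: 0.0133
```

>>> jog_arm(motion=[[[0,0,0.08],[0,0,0],-1],[[0,0,0],[0,0,0],-1]])

```text
time_s: 13.0
eef_pos: [0.5715, -0.0886, 0.2271]
tcp_rot: [-3.142, -0.0, 2.618]
ft_force: [2.1, 0.9, -1.5]
gripper_width: 0.013
```

>>> jog_arm(motion=[[[0,0,0.08],[0,0,0],-1],[[0,0,0],[0,0,0],-1]])

```text
time_s: 13.25
eef_pos: [0.5716, -0.0886, 0.2263]
tcp_rot: [-3.142, -0.0, 2.617]
ft_force: [1.4, 1.7, -2.8]
gripper_width: 0.0131
```

```bash
python3 avg.py 5; python3 - <<'E'
from h import *
s=bot.camera("scene")
cv2.imwrite("pics/s5.png",cv2.resize(s[165:265,195:305],None,fx=6,fy=6,interpolation=cv2.INTER_CUBIC)[:600,:,::-1])
E
```

```text
13.5 F [ 0.96  1.64 -2.81] sd [0.26 0.39 0.65] z 0.22632 [-3.142 -0.     2.618] [ 0.524 -0.371  0.025]
```

View pics/s5.png

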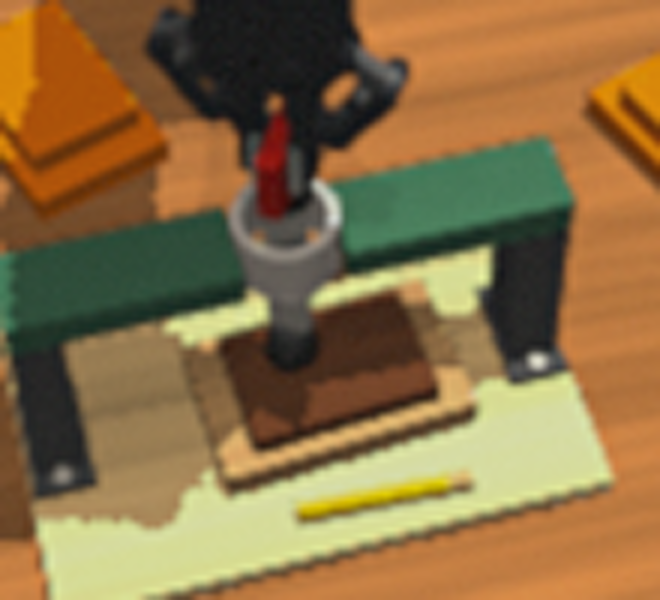

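The foot, at crop (292,345), hangs just over the dark board and isn't touching yet. I'll continue feeling for it.

>>> jog_arm(motion=[[[0,0,0.07],[0,0,0],-1],[[0,0,0],[0,0,0],-1]])

```text
time_s: 13.8
eef_pos: [0.5715, -0.0886, 0.2257]
tcp_rot: [-3.142, 0.0, 2.618]
ft_force: [1.3, 1.8, -2.6]
gripper_width: 0.0127
```

>>> jog_arm(motion=[[[0,0,0.07],[0,0,0],-1],[[0,0,0],[0,0,0],-1]])

```text
time_s: 14.05
eef_pos: [0.5716, -0.0887, 0.2251]
tcp_rot: [-3.142, 0.0, 2.618]
ft_force: [1.2, 3.0, -1.5]
gripper_width: 0.0131
```

>>> jog_arm(motion=[[[0,0,0.06],[0,0,0],-1],[[0,0,0],[0,0,0],-1]])

```text
time_s: 14.3
eef_pos: [0.5717, -0.0887, 0.2247]
tcp_rot: [3.141, 0.0, 2.618]
ft_force: [-0.6, 2.3, 2.6]
gripper_width: 0.0131
```

```bash
python3 avg.py 3
```

```text
14.45 F [-0.31  1.68  3.43] sd [0.33 0.34 0.1 ] z 0.22466 [3.141 0.    2.617] [ 0.626  0.005 -0.047]
```

>>> jog_arm(motion=[[[0,0,0.06],[0,0,0],-1],[[0,0,0],[0,0,0],-1]])

```text
time_s: 14.7
eef_pos: [0.5717, -0.0887, 0.2241]
tcp_rot: [3.141, 0.001, 2.617]
ft_force: [-0.2, 1.5, 5.9]
gripper_width: 0.0131
```

```bash
python3 avg.py 3
```

```text
14.85 F [-0.38  1.9   4.94] sd [0.55 0.93 0.12] z 0.22415 [3.141e+00 1.000e-03 2.618e+00] [ 0.527  0.111 -0.059]
```

Contact was at z≈0.225. I'll press on to Fz ≈ +10 N, which is about 13 N over the carrying force.

>>> jog_arm(motion=[[[0,0,0.06],[0,0,0],-1],[[0,0,0],[0,0,0],-1],[[0,0,0],[0,0,0],-1]])

```text
time_s: 15.22
eef_pos: [0.5718, -0.0887, 0.2238]
tcp_rot: [3.141, 0.001, 2.617]
ft_force: [-0.8, 1.6, 7.9]
gripper_width: 0.0128
```

```bash
python3 avg.py 4
```

```text
15.43 F [-1.15  1.62  7.91] sd [0.48 0.41 0.53] z 0.22383 [3.141e+00 1.000e-03 2.618e+00] [0.628 0.3   0.001]
```

>>> jog_arm(motion=[[[0,0,0.05],[0,0,0],-1],[[0,0,0],[0,0,0],-1],[[0,0,0],[0,0,0],-1]])

```text
time_s: 15.8
eef_pos: [0.5719, -0.0887, 0.2236]
tcp_rot: [3.141, 0.001, 2.617]
ft_force: [-1.6, 2.0, 9.4]
gripper_width: 0.013
```

```bash
python3 avg.py 6
```

```text
16.1 F [-1.49  1.79 10.11] sd [0.44 0.31 0.5 ] z 0.22356 [3.141e+00 1.000e-03 2.617e+00] [0.614 0.42  0.023]
```

The push is now about 13.2 N. I'll twist back in stages and watch the force.

>>> jog_arm(motion=[[[0,0,0],[0,0,5],-1],[[0,0,0],[0,0,5],-1],[[0,0,0],[0,0,4],-1],[[0,0,0],[0,0,0],-1]])

```text
time_s: 16.6
eef_pos: [0.5719, -0.0888, 0.2236]
tcp_rot: [3.141, 0.001, 2.372]
ft_force: [-0.1, 1.7, 10.4]
gripper_width: 0.0131
```

```bash
python3 avg.py 4
```

```text
16.8 F [-1.13  1.89 10.45] sd [0.31 0.36 0.36] z 0.22357 [3.141e+00 1.000e-03 2.373e+00] [ 0.577  0.41  -0.019]
```

>>> jog_arm(motion=[[[0,0,0],[0,0,6],-1],[[0,0,0],[0,0,6],-1],[[0,0,0],[0,0,6],-1],[[0,0,0],[0,0,6],-1],[[0,0,0],[0,0,6],-1],[[0,0,0],[0,0,6],-1],[[0,0,0],[0,0,6],-1],[[0,0,0],[0,0,2],-1],[[0,0,0],[0,0,0],-1],[[0,0,0],[0,0,0],-1]])

```text
time_s: 18.05
eef_pos: [0.5715, -0.089, 0.2236]
tcp_rot: [3.141, 0.0, 1.605]
ft_force: [-3.1, 1.5, 12.0]
gripper_width: 0.0132
```

```bash
python3 avg.py 4
```

```text
18.25 F [-3.02  1.6  11.68] sd [0.55 0.42 0.57] z 0.22355 [3.141 0.    1.605] [0.542 0.801 0.036]
```

>>> jog_arm(motion=[[[0,0,0],[0,0,1.5],-1],[[0,0,0],[0,0,1.5],-1],[[0,0,0],[0,0,0],-1]])

```text
time_s: 18.62
eef_pos: [0.5715, -0.0888, 0.2235]
tcp_rot: [3.141, 0.0, 1.554]
ft_force: [-2.9, 0.9, 12.6]
gripper_width: 0.0133
```

```bash
python3 avg.py 3; python3 - <<'E'
from h import *
im=bot.camera("wrist");cv2.imwrite("pics/w6.png",im[...,::-1]);np.save("w6.npy",im)
E
```

```text
18.77 F [-3.15  1.14 11.9 ] sd [0.77 0.45 0.49] z 0.22356 [3.141 0.    1.555] [0.443 0.826 0.989]
```

View pics/w6.png

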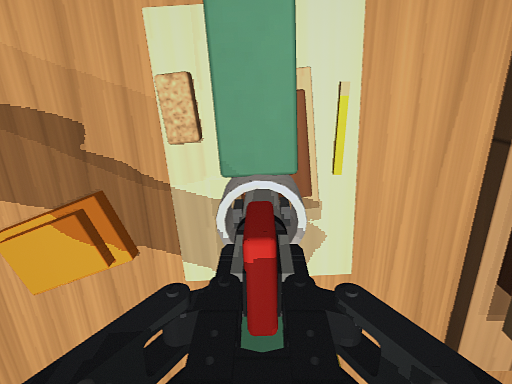

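The torque rose to 1 N·m, so the handle is hard against the stop. I'll ease off part of the twist, then let go.

>>> jog_arm(motion=[[[0,0,0],[0,0,-1.3],-1],[[0,0,0],[0,0,0],-1]])

```text
time_s: 19.08
eef_pos: [0.5715, -0.089, 0.2236]
tcp_rot: [3.141, 0.0, 1.577]
ft_force: [-2.1, 1.1, 11.4]
gripper_width: 0.0127
```

```bash
python3 avg.py 3
```

```text
19.23 F [-2.82  1.34 11.73] sd [0.21 0.78 0.26] z 0.22354 [3.141 0.    1.576] [0.476 0.772 0.481]
```

Torque is still clockwise, towards the lock, so the handle stays at its stop. Opening the gripper.

>>> jog_arm(motion=[[[0,0,0],[0,0,-0.7],-1],[[0,0,0],[0,0,0],-0.5],[[0,0,0],[0,0,0],0],[[0,0,0],[0,0,0],1],[[0,0,0],[0,0,0],1],[[0,0,0],[0,0,0],1],[[0,0,0],[0,0,0],1],[[0,0,0],[0,0,0],1]])

```text
time_s: 20.23
eef_pos: [0.5716, -0.0886, 0.2227]
tcp_rot: [-3.141, 0.0, 1.588]
ft_force: [0.4, -0.6, 0.5]
gripper_width: 0.0849
```

>>> jog_arm(motion=[[[0,0,-1],[0,0,0],1],[[0,0,-3],[0,0,0],1],[[0,0,-4],[0,0,0],1],[[0,0,-4],[0,0,0],1],[[0,0,-4],[0,0,0],1],[[0,0,0],[0,0,0],1],[[0,0,0],[0,0,0],1]])

```text
time_s: 21.1
eef_pos: [0.5713, -0.0885, 0.3826]
tcp_rot: [-3.141, -0.0, 1.588]
ft_force: [-0.3, -0.1, -0.7]
gripper_width: 0.0855
```

```bash
python3 st.py; python3 - <<'E'
from h import *
c=bot.calibration("wrist");im=bot.camera("wrist");cv2.imwrite("pics/w7.png",im[...,::-1])
s=bot.camera("scene")
cv2.imwrite("pics/s7.png",cv2.resize(s[165:265,195:305],None,fx=6,fy=6,interpolation=cv2.INTER_CUBIC)[:600,:,::-1])
r=red(im);g=green(im)
for m,z,rows in((r,.245,range(0,384,8)),(g,.168,(30,60,90,110))):
  L=[]
  for v in rows:
    u=np.where(m[v,200:340])[0]
    if len(u)>8:L.append(ray("wrist",200+(u.min()+u.max()+1)/2,v+.5,z,c))
  L=np.array(L);p=np.polyfit(L[:,1],L[:,0],1);print(len(L),"yaw",-p[0],L.mean(0).round(4))
E
```

```text
time_s 21.1
eef_pos [ 0.5713 -0.0885  0.3826]
tcp_rot [-3.1414e+00 -3.0000e-04  1.5878e+00]
ft_force [-0.2745 -0.0906 -0.7109]
ft_torque [0.0276 0.0449 0.0128]
gripper_width 0.0855
6 yaw 0.03504413374505298 [ 0.5715 -0.0905  0.245 ]Traceback (most recent call last):
  File "<stdin>", line 11, in <module>
IndexError: too many indices for array: array is 1-dimensional, but 2 were indexed
```

View pics/w7.png

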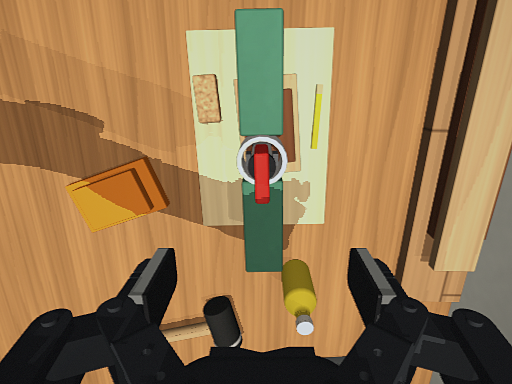

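View pics/s7.png

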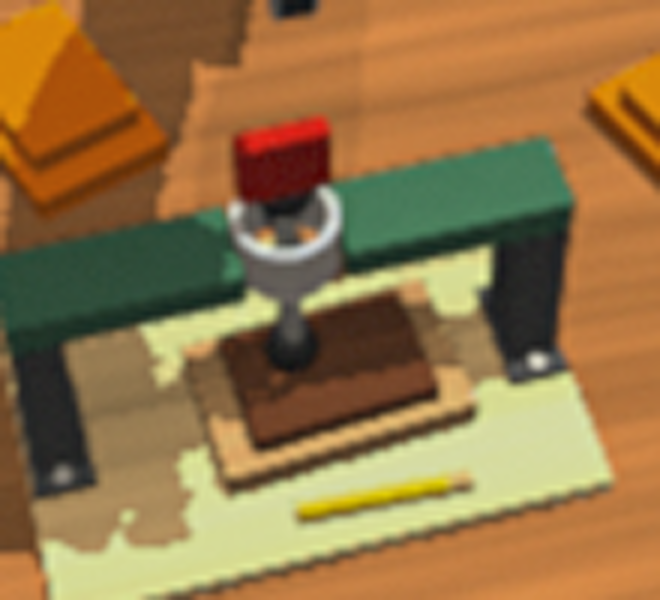

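The foot sits on the dark board at crop (290,350). The wing's yaw is 0.035, against 0.0365 when it was locked at the start. The blank, pencil and block haven't moved. Handing in.

```bash
python3 -c "
from plant import bot
print(bot.hand_in())"
```

```text
the job is handed in; nothing more can be done
None
```

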